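# Open the cleaning bath and load an injector

### The job

Lift the lid of the injector cleaning bath by its bar, take it over past upright and ease it back until it leans on the rubber rest behind it and stays open by itself: the rest's setting is not known, so feel for it, and neither drop or swing the lid nor press it hard against the rest. Then take the injector with the orange collar from its black stand and set it gently, nozzle down and fully home, in the free hole of the rack inside the bath, and leave everything else where it is.

Things in the scene. Friction and masses are not known exactly. Their poses are not given: they have to be found in the camera images.
- bath: Bench cleaning bath, white and blue housing 150 (x) x 220 (y) x 110 mm high round an open steel tank 134 x 160 mm, fixed to the bench. Origin: centre of the housing's underside; +z up, +x towards the hinge side (away from the robot, within 0.25 rad), y along the hinge. Its front is at x = -75 mm.
- rest_foot (a point): Centre of the top of the grey foot (30 mm high) behind the bath. On it two dark posts carry the rest: a springy rubber bar along y (about 4 N/mm), 16 mm thick, 150 mm long, centre 230 mm above the bench. It is clamped, not measured: the lid meets it somewhere between 1.74 and 2.09 rad. Press it with 12 N at most; the lid's own lean is under 4 N.
- lid (a joint): Angle of the steel lid, rad: 0 shut (level), 1.57 upright, more leaning back. Opening lifts the front edge up and over to the bath's +x. Lid 145 x 200 x 10 mm, 0.35 to 0.6 kg, nearly free hinge: unless held it falls shut below about 1.5 and open above about 1.6 rad. Past 1.65 it may move back at most 0.9 rad/s; let go there, it falls faster.
- lid_hinge (a point): Centre of the hinge line, which runs along the bath's y, 70 mm behind the bath's centre and 110 mm above the bench. The point turns with the lid: its x axis points from the lid's front edge to the hinge, its z axis out of the lid's upper face.
- lid_bar (a point): Centre of the lid's black round grip bar, 14 mm thick, along the bath's y, 132 mm clear between its two arms, 37 mm in front of the lid's front edge. In lid_hinge's frame at (-182, 0, +5) mm: lid shut, 115 mm above the bench, 112 mm in front of the bath's centre. Can be pinched from above, fingers on its front and back, at every lid angle.
- free_hole (a point): Mouth (centre, top edge) of the free hole in the steel rack plate in the tank: 15 mm wide, 2 mm chamfer, 50 mm above the bench, 60 mm below the tank's rim, 30 mm from the bath's centre towards its -y. The injector's shoulder rests on the plate; seated, its origin is 25 mm below this point.
- injector: The injector to load: 75 mm high, 55 to 90 g, upright. Origin: nozzle tip, z up its axis. Brass nozzle 12 mm thick to 25 mm, orange collar 20 mm thick to 47 mm, steel head 16 mm thick to 75 mm: grip there. Stands in one of two holes, 64 mm apart, of the black stand (70 x 130 x 35 mm high), shoulder on its top. At most 20 N against the bath.
- injector_blue: The same injector with a blue collar in the stand's other hole; leave it. Origin at the nozzle's tip.
- injector_done: The same injector with a blue collar, already in the rack's other hole, 60 mm from the free one along the bath's y; leave it. Origin at the nozzle's tip.
- jar: Clear jar with a blue cap, 60 mm wide, 80 mm high; leave it. Origin: centre of its underside.
- beaker: Glass beaker, 70 mm wide, 90 mm high; leave it. Origin: centre of its underside.
- screwdriver: Screwdriver lying on the bench; leave it.
- wrench: Steel wrench lying on the bench; leave it.
- seal: Black rubber seal ring, 44 mm wide, 12 mm high; leave it.

How it is judged:
By the outcome, as a careful person would: the job done as asked, in the order asked, and still so for the second after the job is handed in, with the robot touching nothing.
It also fails if it takes over 72 s, if anything falls off the work surface, if the arm or the gripper's body presses on something with over 40 N, if the wrist force passes 120 N, or if a joint passes its speed limit or range.

### The arm

A 7-joint arm with a two-finger parallel gripper is mounted at the origin on the work surface. World frame = base frame: x ahead of the robot, y to its left, z up, the work surface at z = 0. Lengths are in m, angles in rad, forces in N, time in s.
With the tool pointing down it reaches from about 0.425 to 0.95 m from the base axis. Payload 4.7 kg.
Tool frame: the origin (TCP) lies between the finger pads; the fingertips stand 25 mm ahead of it and the grasp point (between the pads) lies 6 mm ahead of it; x points along the fingers, z is the direction in which the jaws open and shut, and the axes are right-handed (so a half turn about x gives the same grasp; the last joint's range is limited). The gripper opens to 85 mm and grips with 20 to 120 N. Pads are 22 mm wide; open, the fingers measure 114 mm over their backs; the gripper's body (76 mm by 85 mm) begins 54 mm behind the grasp point. The pads swing forward as they close: fully open they stand 13 mm farther back than shut.
Start: joints at [1.198, 0.469, -0.049, 1.532, 0.024, 1.141, -0.082], TCP at [0.228, -0.635, 0.256] pointing down, gripper open.
Joint ranges: [-2.59, 2.59], [-0.33, 1.99], [-1.39, 1.29], [0.1, 2.45], [-1.04, 4.18], [0.21, 1.99], [-2.66, 2.66]. Speed limits (rad/s): [2.57, 2.57, 3.14, 3.14, 3.14, 3.14, 3.14].

### API

Orientations are given as a 3x3 rotation matrix whose columns are the frame's x, y, z axes.
In Python, from rig import * gives the robot as it stands. Calls block until the motion is done:
- movep(position, orientation): joint-space move of the TCP to a pose.
- move_l(position, attitude=None, feed=0.15, until_force=None): straight line of the TCP; attitude=None keeps the orientation; feed is the mean speed in m/s. With until_force (N) it stops when the force on the tool has changed by that much, and returns True; else False.
- move_joints(angles): joint-space move.
- command_gripper(opening, newtons=None): finger opening in m; newtons is the grip in N (None keeps the last); returns when the fingers have stopped.
- sleep(seconds).
- inverse_kinematics(position, orientation): joint angles nearest the present ones, or None.
- sense(): the state.
- camera(name): name is "scene" or "top"; returns (picture, depth): 480x640x3 uint8, red, green, blue; 480x640 float32, m along the optical axis (not along the pixel's ray), 0 where there is no reading.
- camera_params(name): a dict with "K" (3x3 intrinsics, pixels), "dist" ([k1, k2, p1, p2, k3] as OpenCV has them; the pictures are not rectified), "position" and "rotation" of the camera in the world. Camera axes: x right, y down, z forward; pixel columns grow to the right and rows downward; lengths in m; the calibration is good to about 2 mm. A picture is of the moment at which its call begins. camera_params takes no time and is no camera call.
A pose or a line that the arm cannot do raises Unreachable and nothing moves.
- finish_job(): hands the job in, once; it reports no verdict.
The state is a dict: "time_s": time; "joint_pos": joint angles; "qd": joint speeds; "joint_efforts": joint torques, N m; "position": TCP position; "tcp_rot": TCP orientation; "wrist_force": force on the tool from outside, world axes, zero at the start; "ft_torque": the same for the moment, N m; "finger_gap": finger opening in m.
Only numpy, scipy, OpenCV 4.12 (cv2) and the standard library are available. Lean on these libraries where they do the work, as an engineer would, in place of code of your own. Each camera call takes 0.05 s, during which the arm holds its last target. There are 200 camera calls.

## Working session

There is one attempt and no reset: what is moved stays moved. The work goes in short steps, each a Python script; the robot and the scene stay as the last script left them, time stands still between calls to the robot, and variables do not carry over. Pictures are saved under pics/ and viewed, about 8 in all and at most 12, crops included, and the job is handed in when it is done.

```bash
mkdir -p pics; ls; python3 - <<'E'
from rig import *
import cv2,numpy as np
for n in("scene","top"):
    p,d=camera(n); cv2.imwrite(f"pics/{n}0.png",p[:,:,::-1]); np.save(f"{n}_d.npy",d)
    c=camera_params(n); print(n,c)
s=sense(); print(s["time_s"],s["position"],s["tcp_rot"],s["wrist_force"],s["finger_gap"])
E
```

```text
pics
scene {'K': array([[450.7140474,   0.       , 321.6821913],
       [  0.       , 450.7140474, 238.0520297],
       [  0.       ,   0.       ,   1.       ]]), 'dist': array([0.01580598, 0.        , 0.        , 0.        , 0.        ]), 'position': array([1.11391505, 0.00783394, 1.09846799]), 'rotation': array([[ 0.02390648,  0.86284728, -0.50489906],
       [ 0.99964381, -0.02662499,  0.00183139],
       [-0.01186272, -0.504763  , -0.86317645]])}
top {'K': array([[540.62832146,   0.        , 322.72799004],
       [  0.        , 540.62832146, 253.26811766],
       [  0.        ,   0.        ,   1.        ]]), 'dist': array([0.01937323, 0.        , 0.        , 0.        , 0.        ]), 'position': array([0.35088489, 0.02311521, 1.23728359]), 'rotation': array([[-0.02724833, -0.98548844,  0.16754123],
       [-0.99962382,  0.02633933, -0.00764575],
       [ 0.00312187, -0.16768654, -0.98583542]])}
0.1 [ 0.22739031 -0.63505304  0.25538047] [[-6.46608987e-04  9.41460072e-01  3.37123885e-01]
 [ 1.57721649e-03  3.37124497e-01 -9.41458754e-01]
 [-9.99998547e-01 -7.70383385e-05 -1.70287408e-03]] [-0.74856691 -0.19019715 -0.09607298] 0.08532084073857994
```

View pics/scene0.png

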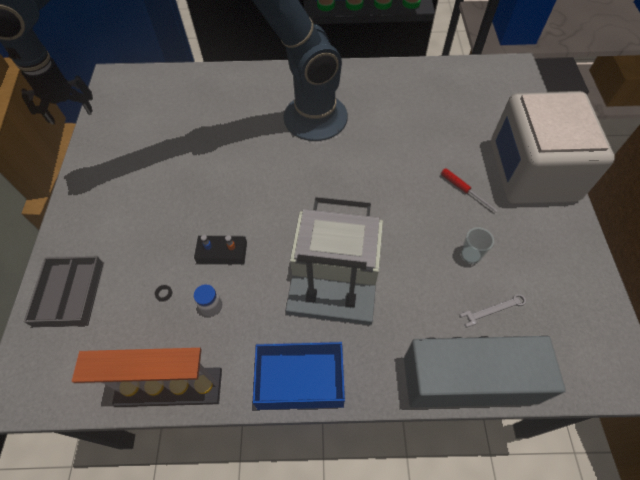

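View pics/top0.png

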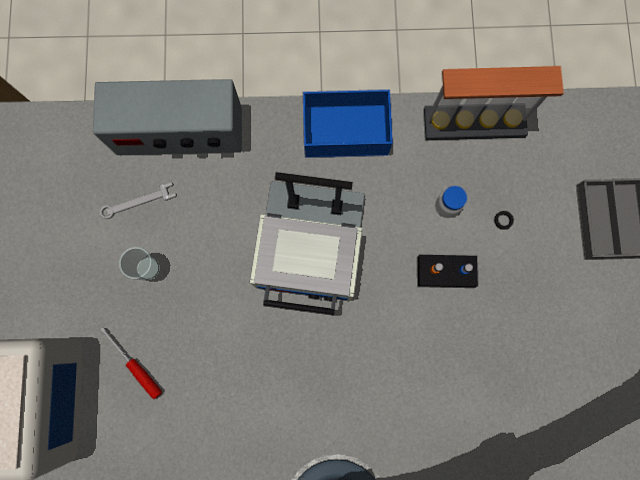

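The scene view shows the bath at about (337,245), the stand at (220,250) and the rest behind the bath. In the top view the grip bar runs (264,305)-(335,311), the rest bar (277,177)-(352,186), the orange injector is at (437,268) and the blue one at (467,268).

```bash
cat > h.py <<'E'
from rig import *
import cv2,numpy as np
def cloud(n,d):
    c=camera_params(n); v,u=np.mgrid[0:480,0:640]
    r=cv2.undistortPoints(np.stack([u,v],-1).reshape(-1,1,2).astype(np.float64),c["K"],c["dist"]).reshape(480,640,2)
    P=np.dstack([r,np.ones((480,640))])*d[...,None]
    return P@c["rotation"].T+c["position"]
def ray(n,uv,z):
    c=camera_params(n)
    r=cv2.undistortPoints(np.array(uv,float).reshape(-1,1,2),c["K"],c["dist"]).reshape(-1,2)
    D=np.c_[r,np.ones(len(r))]@c["rotation"].T
    return c["position"]+D*((z-c["position"][2])/D[:,2])[:,None]
E
python3 - <<'E'
from h import *
for n,roi_lid,_ in(("top",None,0),("scene",None,0)):
    im=cv2.imread(f"pics/{n}0.png"); d=np.load(n+"_d.npy"); P=cloud(n,d); hsv=cv2.cvtColor(im,cv2.COLOR_BGR2HSV)
    X,Y,Z=P[...,0],P[...,1],P[...,2]
    near=(X>.4)&(X<.95)&(abs(Y)<.3)&(d>0)
    m=near&(Z>.100)&(Z<.13); dark=hsv[...,2]<90
    def rect(m,nm):
        m=cv2.morphologyEx(m.astype(np.uint8),cv2.MORPH_OPEN,np.ones((2,2)))
        k,l,st,_=cv2.connectedComponentsWithStats(m); i=1+st[1:,4].argmax(); q=P[l==i]
        (c,s,a)=cv2.minAreaRect(q[:,:2].astype(np.float32)); print(n,nm,len(q),np.round(c,4),np.round(s,4),round(a,2),"medz",np.median(q[:,2]).round(4),"mean",q.mean(0).round(4))
    rect(m&~dark,"lid"); rect(m&dark,"bar"); rect(near&(Z>.2)&(Z<.26)&dark,"rest"); rect(near&(Z>.02)&(Z<.04)&(X>.7)&(hsv[...,2]>60),"foot")
    H,S,V=cv2.split(hsv)
    st=(X>.4)&(X<.8)&(Y<-.2)&(Y>-.5)
    rect(st&dark&(Z>.025)&(Z<.045),"stand")
    o=st&(H<15)&(S>150)&(V>60)&(Z>.03); print(n,"orange",o.sum(),P[o].mean(0),np.argwhere(o).mean(0)[::-1])
    t=st&(Z>.06)&(S<80)&(X<.62)
    k,l,ss,cc=cv2.connectedComponentsWithStats(t.astype(np.uint8))
    for i in range(1,k):
        if ss[i,4]>5: print(n,"head",ss[i,4],cc[i].round(1),P[l==i].mean(0).round(4),P[l==i][:,2].max().round(4), ray(n,cc[i],.075).round(4))
E
```

```text
top lid 7132 [0.4971 0.0529] [0.2265 0.2787] 80.57 medz 0.1193 mean [0.5354 0.0476 0.1219]
top bar 599 [0.4345 0.0712] [0.1593 0.1087] 64.22 medz 0.1188 mean [0.4329 0.0672 0.1084]
top rest 672 [0.5439 0.041 ] [0.1806 0.3824] 85.87 medz 0.2349 mean [0.6659 0.0282 0.2164]
top foot 202 [0.5399 0.0142] [0.3714 0.0725] 8.35 medz 0.0289 mean [0.7005 0.0436 0.0468]
top stand 1612 [ 0.4684 -0.1542] [0.1097 0.411 ] 18.58 medz 0.0336 mean [ 0.5058 -0.2664  0.036 ]
top orange 36 [ 0.5080275  -0.22924186  0.05279481] [433.25       270.05555556]
top head 51 [437.7 267.1] [ 0.5102 -0.2331  0.0822] 0.0867 [[ 0.5112 -0.2347  0.075 ]]
top head 58 [467.1 267.7] [ 0.5073 -0.2963  0.0816] 0.0891 [[ 0.5082 -0.2982  0.075 ]]
scene lid 4003 [0.7525 0.0201] [0.226  0.7171] 80.64 medz 0.1198 mean [0.5433 0.0539 0.1222]
scene bar 321 [0.4041 0.0711] [0.1589 0.1263] 80.3 medz 0.1176 mean [0.4277 0.0708 0.1007]
scene rest 559 [0.8499 0.0601] [0.5129 0.1633] 6.46 medz 0.2344 mean [0.6673 0.0314 0.2242]
scene foot 508 [0.8969 0.0714] [0.4143 0.1814] 7.31 medz 0.0288 mean [0.7141 0.0677 0.0297]
scene stand 991 [ 0.8002 -0.1708] [0.7079 0.1425] 18.28 medz 0.0338 mean [ 0.5232 -0.2615  0.04  ]
scene orange 19 [ 0.51860161 -0.23084321  0.05281616] [231.52631579 245.73684211]
scene head 57 [204.3 239.6] [ 0.512  -0.2982  0.0779] 0.0888 [[ 0.5103 -0.2991  0.075 ]]
scene head 52 [228.2 239.8] [ 0.5151 -0.235   0.0783] 0.0865 [[ 0.5131 -0.2358  0.075 ]]
```

```bash
python3 - <<'E'
from h import *
for n in("top","scene"):
    im=cv2.imread(f"pics/{n}0.png"); d=np.load(n+"_d.npy"); P=cloud(n,d); H,S,V=cv2.split(cv2.cvtColor(im,cv2.COLOR_BGR2HSV))
    X,Y,Z=P[...,0],P[...,1],P[...,2]
    near=(X>.38)&(X<.95)&(abs(Y)<.3)&(d>0); dark=V<90
    def rect(m,nm):
        k,l,st,_=cv2.connectedComponentsWithStats(m.astype(np.uint8)); i=1+st[1:,4].argmax(); q=P[l==i]
        (c,s,a)=cv2.minAreaRect(q[:,:2].astype(np.float32)); w=np.linalg.svd(q[:,:2]-q[:,:2].mean(0),full_matrices=False)[2][0]
        print(n,nm,len(q),np.round(c,4),np.round(s,4),round(a,2),"axis",np.round(w,3),"medz",np.median(q[:,2]).round(4),"mean",q.mean(0).round(4))
    rect(near&(Z>.112)&(Z<.125)&~dark&(X<.7),"lid"); rect(near&(Z>.108)&(Z<.128)&dark&(X<.5),"bar")
    rect(near&(Z>.225)&(Z<.245)&dark,"rest"); rect(near&(Z>.022)&(Z<.035)&(X>.62),"foot")
    rect((X>.4)&(X<.7)&(Y<-.15)&(Y>-.5)&dark&(Z>.028)&(Z<.04),"stand")
    for uv in ({"top":[(437.7,267.1),(467.1,267.7)],"scene":[(228.2,239.8),(204.3,239.6)]}[n]): print(ray(n,uv,.083).round(4))
E
```

```text
top lid 6423 [0.5421 0.0533] [0.2094 0.1524] 80.86 axis [-0.16  -0.987] medz 0.1196 mean [0.5374 0.0507 0.1195]
top bar 602 [0.4449 0.0656] [0.1518 0.0445] 80.9 axis [0.165 0.986] medz 0.1191 mean [0.4343 0.068  0.1189]
top rest 639 [0.664  0.0298] [0.1494 0.0172] 81.04 axis [0.16  0.987] medz 0.2353 mean [0.663  0.0301 0.235 ]
top foot 2720 [0.6725 0.0288] [0.2194 0.083 ] 80.86 axis [-0.15  -0.989] medz 0.0288 mean [0.6715 0.0283 0.0288]
top stand 1595 [ 0.5096 -0.2659] [0.1311 0.0709] 87.61 axis [-0.063 -0.998] medz 0.0337 mean [ 0.5085 -0.2645  0.0337]
[[ 0.5102 -0.2328  0.083 ]]
[[ 0.5072 -0.296   0.083 ]]
scene lid 3599 [0.5374 0.0494] [0.2053 0.1497] 80.55 axis [0.184 0.983] medz 0.12 mean [0.5375 0.0509 0.12  ]
scene bar 322 [0.4442 0.0646] [0.1477 0.0405] 80.18 axis [0.159 0.987] medz 0.1189 mean [0.4369 0.0669 0.1189]
scene rest 507 [0.6671 0.0282] [0.1489 0.0174] 80.77 axis [-0.161 -0.987] medz 0.2356 mean [0.6688 0.0289 0.235 ]
scene foot 2668 [0.6649 0.0286] [0.22   0.1035] 80.97 axis [-0.085 -0.996] medz 0.0292 mean [0.6729 0.0339 0.0292]
scene stand 952 [ 0.5111 -0.2676] [0.1313 0.0745] 87.96 axis [0.011 1.   ] medz 0.0341 mean [ 0.516 -0.266  0.034]
[[ 0.5177 -0.234   0.083 ]]
[[ 0.5152 -0.2965  0.083 ]]
```

```bash
cat >> h.py <<'E'
th=-.160
bx=np.array([np.cos(th),np.sin(th),0]); by=np.array([-np.sin(th),np.cos(th),0]); zz=np.array([0,0,1.])
def down(a): 
    z=np.array([np.cos(a),np.sin(a),0]); x=-zz; return np.c_[x,np.cross(z,x),z]
R=down(th)
def off(phi): return bx*(-.182*np.cos(phi)+.005*np.sin(phi))+zz*(.182*np.sin(phi)+.005*np.cos(phi))
G=.006*zz
def st(t=""):
    s=sense(); f=s["wrist_force"]; print(t,"t",round(s["time_s"],2),"p",s["position"].round(4),"F bath",np.round([f@bx,f@by,f[2]],2),"gap",round(s["finger_gap"],4)); return s
E
python3 - <<'E'
from h import *
bar=np.array([.433,.0685,.115]); hinge=bar-off(0)
for p in (0,.5,1,1.5,1.8,2.09): print(p,(hinge+off(p)).round(3),inverse_kinematics(hinge+off(p)+G,R))
command_gripper(.034,20)
movep(bar+G+.1*zz,R); st("above")
move_l(bar+G+.03*zz); st()
print(move_l(bar+G,feed=.06,until_force=6)); s=st("at")
command_gripper(.010,20); s=st("grip")
p,d=camera("scene"); cv2.imwrite("pics/grip.png",cv2.resize(p[120:330,220:460,::-1],None,fx=3,fy=2.8))
E
```

```text
0 [0.433 0.068 0.115] [ 0.52656372  0.43333658 -0.94291668  2.16796253  0.5070069   0.7751714
 -0.90731511]
0.5 [0.457 0.065 0.202] [ 0.53674062  0.29214082 -0.89652262  2.03807383  0.28288218  0.93737692
 -0.66895756]
1 [0.52  0.055 0.266] [ 0.47684325  0.30140586 -0.80443096  1.83892085  0.24204998  1.10234468
 -0.57554262]
1.5 [0.605 0.041 0.292] [ 0.39492126  0.41337737 -0.72328082  1.62188558  0.28748139  1.21588649
 -0.54738345]
1.8 [0.658 0.032 0.286] [ 0.37448025  0.51320643 -0.72533802  1.50018084  0.34904597  1.26085778
 -0.55372096]
2.09 [0.706 0.024 0.266] [ 0.35708446  0.61402684 -0.73302596  1.40016776  0.41367482  1.28369351
 -0.56102115]
above t 3.25 p [0.4334 0.0676 0.221 ] F bath [ 0.46 -0.35  0.23] gap 0.0339
 t 3.87 p [0.4335 0.0687 0.1514] F bath [-0.27 -0.61 -0.33] gap 0.0338
False
at t 4.52 p [0.433  0.0687 0.1209] F bath [-0.75 -0.57 -0.12] gap 0.0336
grip t 4.83 p [0.4305 0.069  0.121 ] F bath [-7.72  0.44  7.35] gap 0.0131
```

View pics/grip.png

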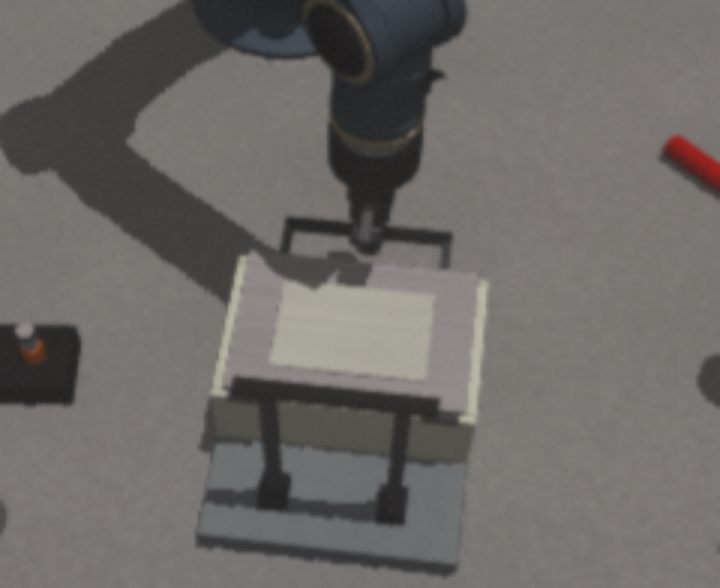

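The crop shows the fingers on the middle of the grip bar at (365,235), and the gap confirms it. The bar lies about 2.5 mm nearer than I measured, so I correct the hinge and lift.

```bash
python3 - <<'E'
from h import *
bar=np.array([.4305,.069,.115]); hinge=bar-off(0); np.save("hinge.npy",hinge)
for p in np.arange(.15,1.56,.155):
    move_l(hinge+off(p)+G,feed=.12)
    if p<.2 or abs(p-.77)<.05: st(round(p,2))
st(p)
p,d=camera("scene"); cv2.imwrite("pics/up.png",p[:,:,::-1])
E
```

```text
0.15 t 5.25 p [0.433  0.0686 0.148 ] F bath [-0.07  0.87 -2.07] gap 0.0134
0.77 t 6.78 p [0.4799 0.0611 0.2462] F bath [-17.01  -1.27  13.91] gap 0.013
1.545 t 8.7 p [0.6113 0.0397 0.2985] F bath [-0.51  0.23  5.18] gap 0.0136
```

View pics/up.png

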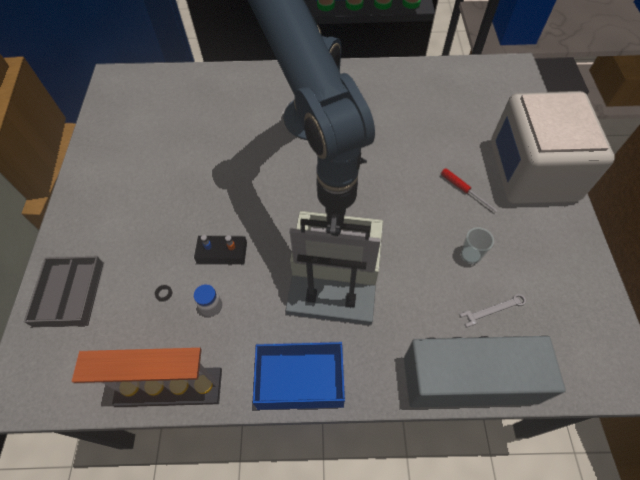

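The lid is upright in the grip, bar at about (335,225), short of the rest bar at (330,262). Next I feel for the rest in slow short segments.

```bash
python3 - <<'E'
from h import *
hinge=np.load("hinge.npy")
def tang(phi):
    f=sense()["wrist_force"]; t=bx*np.sin(phi)+zz*np.cos(phi); r=-bx*np.cos(phi)+zz*np.sin(phi); return f@t,f@r
def ang():
    o=sense()["position"]-G-hinge; return np.arctan2(o[2],-(o@bx))
for p in (1.62,1.68): move_l(hinge+off(p)+G,feed=.04); print(p,np.round(tang(p),2))
phi=1.68; t0=tang(phi)[0]; 
while phi<2.12:
    phi+=.05
    hit=move_l(hinge+off(phi)+G,feed=.02,until_force=3)
    a=ang(); ft=tang(a); print(round(phi,2),hit,round(a,3),np.round(ft,2))
    if hit: phi=a
    if ft[0]<-2.5: break
st("end")
E
```

```text
1.62 [-0.01  4.72]
1.68 [-0.31  3.85]
1.73 False 1.757 [-0.67 -0.33]
1.78 False 1.808 [-0.02 -1.37]
1.83 False 1.859 [ 0.93 -0.29]
1.88 True 1.904 [-1.84  4.07]
1.95 True 1.906 [-2.03  3.05]
1.96 True 1.907 [-4.1   2.86]
end t 12.47 p [0.6695 0.0303 0.2878] F bath [-2.93 -0.15  4.06] gap 0.0128
```

```bash
python3 - <<'E'
from h import *
p=sense()["position"]
move_l(p-.0008*bx,feed=.01); st("eased")
command_gripper(.034); s=st("open")
move_l(s["position"]+.07*zz,feed=.12); st("up")
movep([.60,-.14,.34],down(.03)); st()
for n in("top","scene"):
    p,d=camera(n); cv2.imwrite(f"pics/{n}1.png",p[:,:,::-1]); np.save(n+"_d1.npy",d)
a=cv2.imread("pics/top1.png")[150:330,230:490]; cv2.imwrite("pics/top1c.png",cv2.resize(a,None,fx=3,fy=3,interpolation=cv2.INTER_CUBIC))
a=cv2.imread("pics/scene1.png")[180:330,180:400]; cv2.imwrite("pics/scene1c.png",cv2.resize(a,None,fx=3.5,fy=3.5,interpolation=cv2.INTER_CUBIC))
E
```

```text
eased t 12.72 p [0.6689 0.0304 0.2881] F bath [0.1  0.02 4.39] gap 0.0134
open t 13.06 p [0.6685 0.0304 0.2871] F bath [-0.29 -0.54  0.11] gap 0.0344
up t 13.78 p [0.6682 0.0302 0.3564] F bath [-0.1  -0.38 -0.51] gap 0.0343
 t 14.55 p [ 0.6002 -0.1385  0.3399] F bath [0.45 0.54 0.47] gap 0.0339
```

View pics/top1c.png

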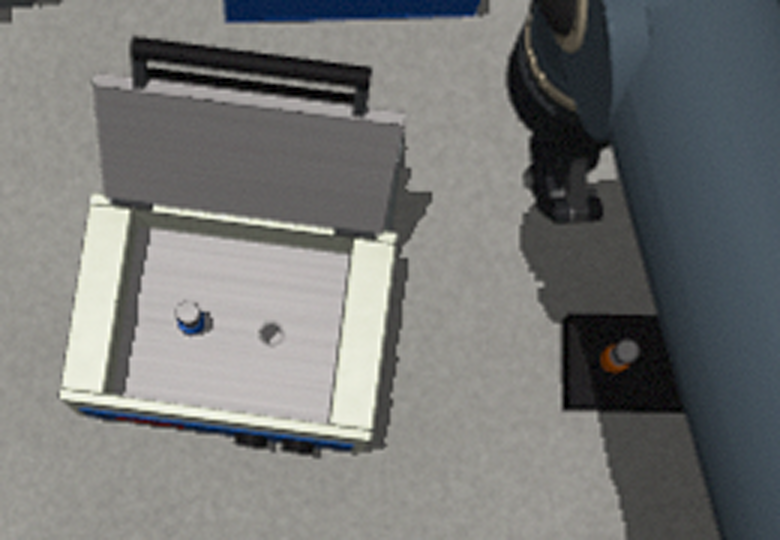

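View pics/scene1c.png

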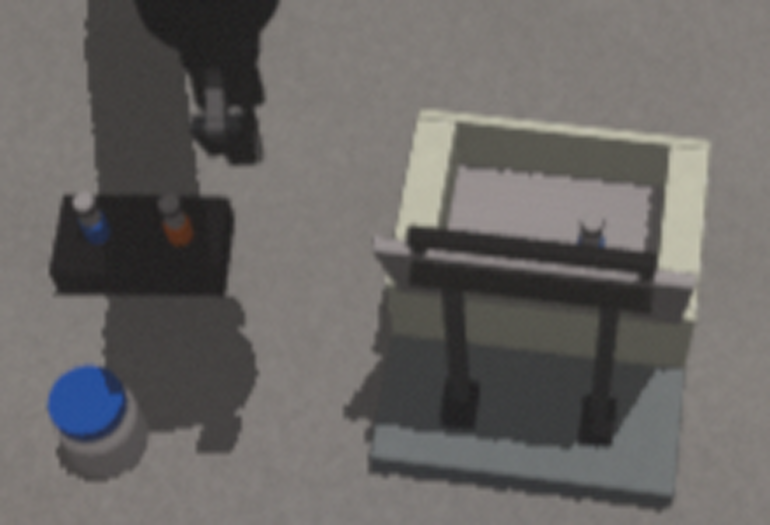

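The lid stays open against the rest. In the top crop the free hole is at (272,334), the seated blue injector's head at (188,310) and the orange injector's head at (627,350).

```bash
python3 - <<'E'
from h import *
im=cv2.imread("pics/top1.png"); d=np.load("top_d1.npy"); P=cloud("top",d); H,S,V=cv2.split(cv2.cvtColor(im,cv2.COLOR_BGR2HSV))
print("view hole",ray("top",[(320.5,261.0)],.05).round(4))
w=P[250:272,308:334,2]; g=V[250:272,308:334].astype(int)
m=np.zeros(d.shape,bool); m[250:272,308:334]=(w<.046)|(abs(g-np.median(g))>12)
q=np.argwhere(m)[:,::-1]; print(len(q),"hole bbox",q.min(0),q.max(0),q.mean(0),ray("top",[(q.min(0)+q.max(0))/2,q.mean(0)],.05).round(4))
# rim rectangle
X,Y,Z=P[...,0],P[...,1],P[...,2]
m=(abs(Z-.11)<.006)&(X>.4)&(X<.7)&(Y>-.12)&(Y<.22)&(d>0)&(V>120)
k,l,s,_=cv2.connectedComponentsWithStats(m.astype(np.uint8)); i=1+s[1:,4].argmax(); q=P[l==i]
c,sz,a=cv2.minAreaRect(q[:,:2].astype(np.float32)); print("rim",np.round(c,4),np.round(sz,4),a)
c=np.array([*c,0]); hb=np.load("hinge.npy"); print("hole from rim",c-.03*by,"from hinge",hb-.07*bx-.03*by)
# done head
t=(Z>.088)&(Z<.112)&(S<70)&(X>.5)&(X<.58)&(Y>.04)&(Y<.12)
q=P[t]; print("done head",len(q),q.mean(0),ray("top",[np.argwhere(t).mean(0)[::-1]],.098), "->hole",ray("top",[np.argwhere(t).mean(0)[::-1]],.098)-.06*by)
# lid angle
t=(Z>.13)&(Z<.24)&(X>.58)&(X<.75)&(abs(Y)<.12)&(Y>-.05)&(d>0); q=P[t]; u=q@bx; A=np.polyfit(u,q[:,2],1); print("lid angle",np.pi+np.arctan(A[0])*-1 if A[0]<0 else np.pi-np.arctan(A[0]))
E
```

```text
view hole [[0.5354 0.0193 0.05  ]]
112 hole bbox [308 250] [333 271] [320.30357143 260.85714286] [[0.5365 0.0193 0.05  ]
 [0.5357 0.0198 0.05  ]]
rim [0.5404 0.0502] [0.22   0.1497] 80.85360717773438
hole from rim [0.53561428 0.02057888 0.        ] from hinge [0.53628991 0.02153954 0.11      ]
done head 50 [0.54429758 0.07918431 0.09805661] [[0.54430573 0.07919044 0.098     ]] ->hole [[0.53474664 0.0199568  0.098     ]]
lid angle 1.990909182913633
```

```bash
python3 - <<'E'
from h import *
Rp=down(-.04); g=np.array([.5115,-.2340,.083])
command_gripper(.05,30)
movep(g+.09*zz,Rp); st("above")
print(move_l(g,feed=.08,until_force=5)); st("at")
for o in (.026,.021): command_gripper(o); st(o)
p,d=camera("top"); cv2.imwrite("pics/g.png",cv2.resize(p[200:320,370:530,::-1],None,fx=4,fy=4))
E
```

```text
above t 15.8 p [ 0.5133 -0.2333  0.1744] F bath [ 0.23  0.28 -0.01] gap 0.0497
False
at t 17.07 p [ 0.5119 -0.2341  0.0836] F bath [0.04 0.38 0.99] gap 0.0498
0.026 t 17.43 p [ 0.5116 -0.2341  0.0832] F bath [ 0.27 -0.35  0.53] gap 0.0259
0.021 t 17.66 p [ 0.5115 -0.234   0.083 ] F bath [ 1.51 -0.62 -0.03] gap 0.021
```

View pics/g.png

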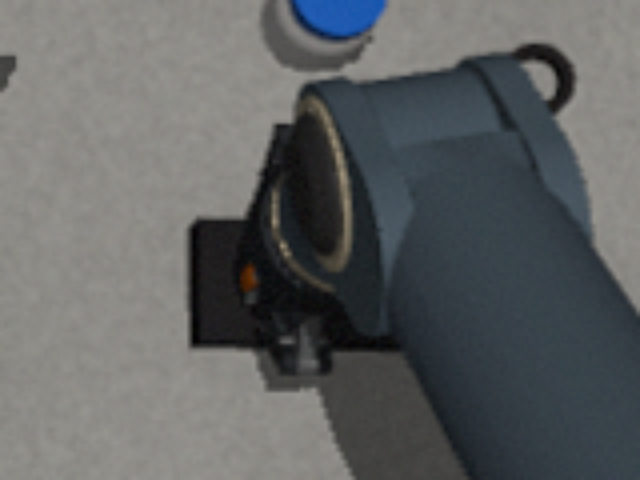

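The picture shows the fingers round the orange injector's head at about (250,280). A light +x touch at a 21 mm gap puts the injector about 2.5 mm farther out, so I shift and close.

```bash
python3 - <<'E'
from h import *
g=np.array([.514,-.2341,.083])
command_gripper(.024); move_l(g,feed=.02); st("shift")
command_gripper(.012,30); s=st("grip")
move_l(s["position"]+.02*zz,feed=.05); st("lift20")
move_l(s["position"]+.14*zz,feed=.15); st("up")
h=np.array([.5358,.0200,0])
movep(h+.19*zz,R); st("over")
for n in("top","scene"):
    p,d=camera(n); cv2.imwrite(f"pics/{n}2.png",p[:,:,::-1])
a=cv2.imread("pics/top2.png")[190:310,240:400]; b=cv2.imread("pics/scene2.png")[150:270,260:420]
cv2.imwrite("pics/both2.png",cv2.resize(np.vstack([a,b]),None,fx=2.5,fy=2.5))
E
```

```text
shift t 18.2 p [ 0.5142 -0.2341  0.083 ] F bath [-0.25  0.17  0.47] gap 0.0242
grip t 18.43 p [ 0.5136 -0.2341  0.083 ] F bath [-1.61 -0.36  1.74] gap 0.0151
lift20 t 18.98 p [ 0.5137 -0.2342  0.1033] F bath [-0.53 -0.37 -0.57] gap 0.0148
up t 19.93 p [ 0.5129 -0.234   0.222 ] F bath [-0.43 -0.45 -0.53] gap 0.0148
over t 20.93 p [0.536  0.0184 0.1896] F bath [-0.67 -1.12 -1.09] gap 0.0151
```

View pics/both2.png

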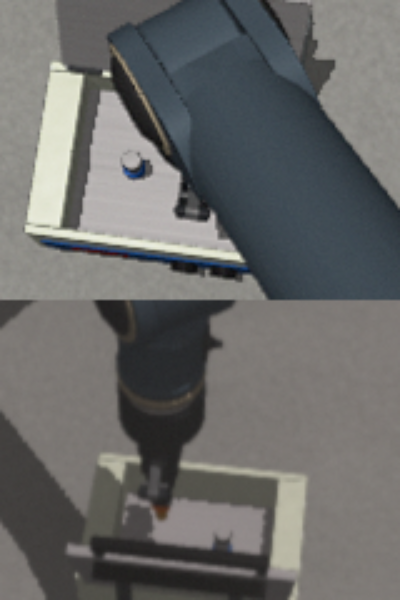

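The injector is held upright over the rack: its orange collar is at (160,512) in the lower view and the done injector's head at (133,160) in the upper one. I now lower it with force monitoring.

```bash
python3 - <<'E'
from h import *
h=np.array([.5358,.0200,0])
move_l(h+.132*zz,feed=.08); sleep(.2); st("above mouth")
r=move_l(h+.096*zz,feed=.02,until_force=4); print(r); st("down")
E
```

```text
above mouth t 22.11 p [0.5362 0.02   0.1325] F bath [ 0.23 -0.01 -1.83] gap 0.0151
True
down t 23.66 p [0.5358 0.0201 0.0979] F bath [-0.04 -0.64  4.32] gap 0.0153
```

It stopped at TCP z = 0.0979 (0.098 expected when home) with no side force, so it is seated. Release, retreat and check.

```bash
python3 - <<'E'
from h import *
command_gripper(.036); s=st("open")
move_l(s["position"]+.15*zz,feed=.1); st("up")
movep([.50,-.20,.36],down(-.04)); sleep(.3); st("clear")
for n in("top","scene"):
    p,d=camera(n); cv2.imwrite(f"pics/{n}3.png",p[:,:,::-1]); np.save(n+"_d3.npy",d)
d=np.load("top_d3.npy"); P=cloud("top",d); X,Y,Z=P[...,0],P[...,1],P[...,2]
S=cv2.cvtColor(cv2.imread("pics/top3.png"),cv2.COLOR_BGR2HSV)[...,1]
t=(Z>.088)&(Z<.112)&(S<70)&(X>.49)&(X<.59)&(Y>-.01)&(Y<.12)
k,l,ss,cc=cv2.connectedComponentsWithStats(t.astype(np.uint8))
for i in range(1,k):
    if ss[i,4]>15: print("head",ss[i,4],P[l==i].mean(0).round(4),"z95",np.percentile(P[l==i][:,2],95).round(4))
a=cv2.imread("pics/top3.png")[160:340,230:510]; b=cv2.imread("pics/scene3.png")[180:300,180:400]
cv2.imwrite("pics/both3.png",np.vstack([cv2.resize(a,(560,360)),cv2.resize(b,(440,240))[:, :] if 0 else cv2.copyMakeBorder(cv2.resize(b,(440,240)),0,0,0,120,0)]))
E
```

```text
open t 23.99 p [0.535  0.0199 0.0969] F bath [0.19 0.24 0.85] gap 0.0359
up t 25.64 p [0.5347 0.0198 0.2463] F bath [0.46 0.38 1.1 ] gap 0.036
clear t 26.93 p [ 0.5002 -0.1989  0.3597] F bath [0.43 0.19 0.43] gap 0.0363
head 49 [0.5444 0.0791 0.0986] z95 0.1027
head 49 [0.5344 0.0192 0.0986] z95 0.1021
```

View pics/both3.png

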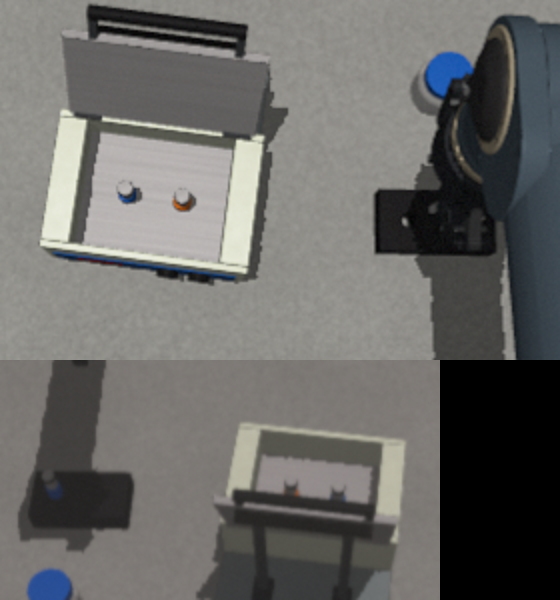

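The orange injector at (182,198) stands upright beside the done one at (127,190), with its head at the same height. The lid still leans open on the rest, and the stand and blue injector are in place.

```bash
python3 -c "
from rig import *
finish_job()"
```

```text
the job is handed in; nothing more can be done
```

The job is handed in: the lid is open and leaning on its rest by itself, and the orange injector is in the rack's free hole. It took about 27 s of the 72 s allowed.

- **Lid:** I lifted it by the bar, took it past upright and felt for the rest in slow short segments. It met the rest at about 1.88 rad with about 4 N at the bar, which I estimate as 5–6 N on the rest. I eased back slightly and let go. It was still leaning there in the last pictures.
- **Injector:** It went into the hole with about 4 N of contact and no notable side force. It stopped at a TCP height of 97.9 mm, where 98 mm was expected. In the last pictures both heads in the rack are at the same height (98.6 mm) and 61 mm apart, where the spacing should be 60 mm.
- **Everything else:** The stand and the blue injector look unmoved in the last view. The other objects were not measured again.

Three things did not go cleanly:
- **Strain while lifting:** The wrist force reached about 22 N near 0.77 rad because my arc did not quite match the hinge. It had gone before upright.
- **Lid angle:** A rough fit to the depth image gave 1.99 rad, against 1.88 felt by the arm and 1.87 worked out from the rest's position. The fit probably took in points from the rest, so I trusted the felt value.
- **Injector grasp:** My first position was about 2.5 mm off. I noticed it from a light 1.5 N touch and corrected it before gripping.

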